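# Clamp a spirit level with the under-plate star knob

## Robot

A 6-joint arm with a two-finger parallel gripper is mounted at the origin on the work surface. World frame = base frame: x ahead of the robot, y to its left, z up, the work surface at z = 0. Lengths are in m, angles in rad, forces in N, time in s.
With the tool pointing down it reaches from about 0.4 to 0.825 m from the base axis. Payload 7 kg.
Tool frame: the origin (TCP) lies midway between the tips of the shut fingers; the grasp point (between the pads) lies 19 mm behind it; x points along the fingers, z is the direction in which the jaws open and shut, and the axes are right-handed (so a half turn about x gives the same grasp; the last joint's range is limited). The gripper opens to 88 mm and grips with 3 to 60 N. Pads are 19 mm wide; open, the fingers measure 130 mm over their backs; the gripper's body (78 mm by 193 mm) begins 47 mm behind the grasp point.
Start: joints at [1.523, 0.359, 0.012, 0, -1.224, -0.288], TCP at [0.222, 0.637, 0.227] pointing down, gripper open.
Joint ranges: [-3.07, 3.07], [-1.43, 2.12], [-1.02, 1.25], [-3.03, 1.67], [-3.05, -0], [-3.03, 3.03]. Speed limits (rad/s): [2.39, 2.39, 3.01, 3.14, 3.14, 3.14].

## Interface

Orientations are given as a 3x3 rotation matrix whose columns are the frame's x, y, z axes.
In Python, from bench import move_ptp, movel, goto_joints, grip, sleep, solve_ik, sense, get_image, IKError, hand_in gives the robot as it stands. Calls block until the motion is done:
- move_ptp(position, orientation): joint-space move of the TCP to a pose.
- movel(position, rotation=None, rate=0.15, contact_N=None): straight line of the TCP; rotation=None keeps the orientation; rate is the mean speed in m/s. With contact_N (N) it stops when the force on the tool has changed by that much, and returns True; else False.
- goto_joints(angles): joint-space move.
- grip(opening, newtons=None): opening from 0.0 (shut) to 1.0 (fully open); newtons is the grip in N (None keeps the last); returns when the fingers have stopped.
- sleep(seconds).
- solve_ik(position, orientation): joint angles nearest the present ones, or None.
- sense(): the state.
- get_image(name): name is "scene" or "top" or "wrist"; returns a dict with "image" (384x512x3 uint8, red, green, blue), "range_z" (384x512 float32, m along the optical axis (not along the pixel's ray), 0 where there is no reading), "intrinsics" (3x3 intrinsics, pixels), "D" ([k1, k2, p1, p2, k3] as OpenCV has them; the pictures are not rectified), "rvec" (rotation vector, rad) and "tvec" (3), from world to camera coordinates, as OpenCV has them. Camera axes: x right, y down, z forward; pixel columns grow to the right and rows downward; lengths in m; the calibration is good to about 2 mm. A picture is of the moment at which its call begins.
A pose or a line that the arm cannot do raises IKError and nothing moves.
- hand_in(): hands the job in, once; it reports no verdict.
The state is a dict: "time_s": time; "joints": joint angles; "joint_velocities": joint speeds; "joint_efforts": joint torques, N m; "tool_pos": TCP position; "orientation": TCP orientation; "force": force on the tool from outside, world axes, zero at the start; "wrist_torque": the same for the moment, N m; "grip_width": opening from 0.0 (shut) to 1.0 (fully open).
Only numpy, scipy, OpenCV 4.12 (cv2) and the standard library are available. Lean on these libraries where they do the work, as an engineer would, in place of code of your own. Each camera call takes 0.05 s, during which the arm holds its last target. There are 200 camera calls.

## Task

Stand the yellow spirit level upright on the blue-legged clamping stand, along and between the grey fence and the steel jaw pad, roughly centred, and let go of it. Then turn the red star knob under the stand's plate clockwise (seen from above) until the jaw holds the level snugly against the fence: stop when the knob feels about one and a half times as stiff as it did running free, and never crank it hard. Leave the level clamped and the other tools where they are.

Things in the scene. Friction and masses are not known exactly. Their poses are not given: they have to be found in the camera images.
- stand: Clamping stand, fixed on the table: dark steel plate 170 (x) x 220 (y) x 10 mm on four blue legs, its top 95 mm and underside 85 mm above the table. Origin on the table under the plate's centre, z up. The knob is under its +x edge (85 mm from the origin), which points roughly away from the robot. On the plate, from -x to +x: fence, slot, jaw; then bare plate to the edge.
- slot (a point): Point on the plate's top at x = -2, y = 0 mm of the stand, axes as the stand: a level centred here clears fence and jaw at every start. The grey fence bar (along y, 170 long, 24 high, 16 mm thick) is adjustable and not measured: its working face stands 17 to 27 mm from here towards -x, different each time, so the turn needed is unknown beforehand. The level goes with its length along y.
- jaw: Blue jaw block and steel pad (pad 90 mm along y, 24 mm high) on the plate, sliding along the stand's x axis. Origin mid pad face at the plate's top: x = +18 mm in the stand at knob angle 0, 10 mm nearer the fence per rad of knob. The pad sits on stiff springs, 15 N per mm, giving at most 4.8 mm. Right clamping: 10 to 40 N on the level (aim for 25); over 50 N at any time spoils it.
- knob (a joint): Star knob angle, rad: grows clockwise seen from above, which closes the jaw; 0 to 3.2, starts at 0 to 0.3. Arm k (0 to 4) points at (72 deg x k - angle) from the stand's +x axis, anticlockwise seen from above. Even drag about 0.45 N m (8 N pushed sideways 58 mm out); each 10 N of pad force adds 0.1 N m: clamped right it takes 0.55 to 0.85, best 0.7. It stays where it is left.
- knob_hub (a point): Knob centre, 57 mm above the table, at x = +70 mm of the stand (15 mm inside the plate's edge, below it). Black hub 40 mm across, five straight red arms reaching 76 mm from the axis, 12 mm wide, 48 to 66 mm above the table. Arms sticking out past the edge can be pushed sideways by closed fingers lowered between two arms; one to three strokes. Fingers rub along the arm as it turns.
- level: Yellow spirit level, green vials, black ends: 26 mm wide (x), 220 mm long (y), 60 mm high, 0.3 to 0.6 kg, standing upright on its long narrow face on the table. Origin at the centre of its underside. It must stand upright on the plate, its centre within 25 mm of the stand's middle along y.
- can: Red can with a black cap, 104 mm across, 130 mm high, origin at its base centre. Leave alone.
- tape: Orange tape measure, 70 x 36 x 62 mm, origin at its base centre. Leave alone.
- hammer: Hammer lying on the table. Leave alone.
- wrench: Wrench lying on the table. Leave alone.
Mind the look-alikes: they are no part of the job. What is shaped like the level but turquoise is not meant.

How it is judged:
On the way, in this order (a step that is already met when the one before it is completed fails the run):
1. the level stands on the plate in the slot, let go, the jaw not yet pressing (z of level in the frame of stand between 0.091 and 0.099 m and y of level in the frame of stand between -0.03 and 0.03 m and x of level in the frame of jaw below -0.011 m and x of level in the frame of stand above -0.02 m and angle between level's own z axis and vertical below 0.1 rad and contact force between the fingers and level below 0.2 N and contact force between jaw and level below 8 N), for 0.2 s.
2. the jaw holds the level snugly (contact force between jaw and level above 10 N), for 0.2 s.
At the end, for the whole second after the job is handed in: The level stands upright (within 0.08 rad) on the plate, within 30 mm of its middle along y, parallel to the stand's y axis within 0.05 rad, at rest against the fence, and the jaw presses it with 10 to 40 N (contact force between jaw and level between 10 and 40 N and z of level in the frame of stand between 0.091 and 0.099 m and y of level in the frame of stand between -0.03 and 0.03 m and x of level in the frame of stand between -0.02 and 0 m and angle between level's own z axis and vertical below 0.08 rad and angle between the y axis of level and the y axis of stand, either way round below 0.05 rad and linear speed of level below 0.01 m/s); the robot touches nothing.
It fails at once if the jaw is overtightened: it presses the level with more than 50 N (contact force between jaw and level above 50 N).
It fails at once if another tool is moved more than 30 mm (distance of any of can, tape, hammer, wrench from where it was at the start of the episode above 0.03 m).
It also fails if it takes over 72 s, if anything falls off the work surface, if the arm or the gripper's body presses on something with over 40 N, if the wrist force passes 120 N, or if a joint passes its speed limit or range.

## Working session

There is one attempt and no reset: what is moved stays moved. The work goes in short steps, each a Python script; the robot and the scene stay as the last script left them, time stands still between calls to the robot, and variables do not carry over. Pictures are saved under pics/ and viewed, about 8 in all and at most 12, crops included, and the job is handed in when it is done.

```bash
ls; mkdir -p pics
cat > h.py <<'E'
import numpy as np, cv2
from bench import *
def cloud(im):
    """world xyz per pixel (HxWx3), nan where none"""
    H,W=im["range_z"].shape
    u,v=np.meshgrid(np.arange(W),np.arange(H))
    p=cv2.undistortPoints(np.stack([u,v],-1).reshape(-1,1,2).astype(np.float64),np.array(im["intrinsics"]),np.array(im["D"])).reshape(H,W,2)
    z=im["range_z"].astype(float).copy(); z[z==0]=np.nan
    c=np.dstack([p[...,0]*z,p[...,1]*z,z])
    R=cv2.Rodrigues(np.array(im["rvec"],float))[0]
    return (c-np.array(im["tvec"]).ravel())@R
def save(im,name): cv2.imwrite("pics/"+name,im["image"][:,:,::-1])
E
python3 - <<'E'
from h import *
a=get_image("top");b=get_image("scene")
cv2.imwrite("pics/a.png",cv2.resize(np.vstack([a["image"],b["image"]])[:,:,::-1],None,fx=.78,fy=.78))
import pickle;pickle.dump((a,b),open("ab.pkl","wb"))
c=cloud(a);print(np.nanmin(c,(0,1)),np.nanmax(c,(0,1)));print(sense())
cv2.imwrite("pics/top.png",cv2.resize(a["image"][:,:,::-1],(800,600)))
E
```

```text
pics
[-0.44860883 -1.56060996 -0.77415404] [1.73731762 1.47931762 0.39680924]
{'time_s': 0.1, 'joints': array([ 1.52309800e+00,  3.59300926e-01,  1.11631109e-02, -3.12241054e-04,
       -1.22408741e+00, -2.88132110e-01]), 'joint_velocities': array([ 3.03484233e-04, -8.11765964e-04,  3.47288927e-03,  2.32791532e-03,
       -1.97232774e-03,  3.53332248e-05]), 'joint_efforts': array([-1.34495429e-03, -5.84163022e+01,  2.93752491e+01,  7.01544061e+00,
        1.01457830e-02, -5.13200575e-05]), 'tool_pos': array([0.22230874, 0.63688701, 0.22573047]), 'orientation': array([[-3.61456981e-04,  9.44101946e-01, -3.29653433e-01],
       [-1.41325595e-03, -3.29653607e-01, -9.44100896e-01],
       [-9.99998936e-01,  1.24632816e-04,  1.45341329e-03]]), 'force': array([-0.24976431,  0.48750977, -0.36498769]), 'wrist_torque': array([-0.07929355, -0.03040018, -0.01328316]), 'grip_width': 0.998643217348393}
```

View pics/a.png

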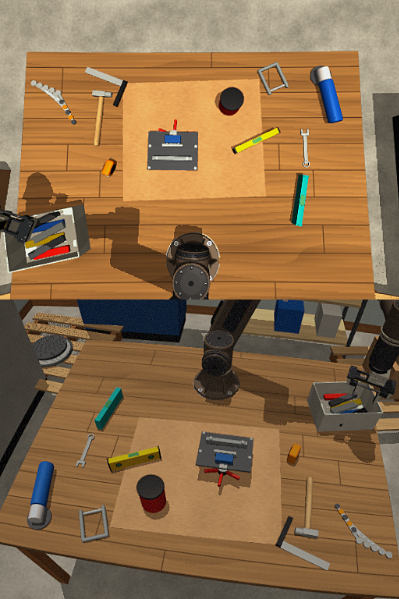

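The view shows the stand at about (173,150) of the half-scale top picture, with the knob pointing away from the robot. The yellow level is at (257,140), the can at (231,100) and the tape measure at (108,167). Next I'll measure these from the cloud.

Run:
```python
from h import *
import pickle
a,b=pickle.load(open("ab.pkl","rb"))
for n,im in (("top",a),("scene",b)):
    c=cloud(im); hsv=cv2.cvtColor(im["image"],cv2.COLOR_RGB2HSV); h,s,v=[hsv[...,i].astype(int) for i in range(3)]
    z=c[...,2]; wk=(c[...,0]>.3)&(c[...,0]<1.0)&(abs(c[...,1])<.45)
    print(n,"table z",np.nanmedian(z[wk&(z<.02)]))
    def rect(m,name):
        k,l,st,_=cv2.connectedComponentsWithStats(m.astype(np.uint8))
        i=1+np.argmax(st[1:,4]); q=c[l==i]
        r=cv2.minAreaRect((q[:,:2]*1000).astype(np.float32))
        print(name,len(q),np.round(r[0],1),np.round(r[1],1),round(r[2],2),"z",np.nanmedian(q[:,2]).round(4))
        return q
    rect(wk&(z>.05)&(z<.07)&(c[...,1]<-.0)&(v>20)&(c[...,0]<.68)&(c[...,1]>-.35),"level")
    q=rect(wk&(z>.085)&(z<.105)&(c[...,0]<.75)&(c[...,1]>-.1),"plate")
    rect(wk&(z>.11)&(z<.125)&(c[...,1]>-.1),"fence")
    rect(wk&(z>.04)&(z<.16)&(h<8)&(s>150)&(c[...,1]>-.1),"knob")
    rect(wk&(z>.08)&(z<.16)&(h>100)&(h<125)&(s>120)&(c[...,1]>-.1),"jaw")
    rect(wk&(z>.12)&(z<.15)&(c[...,1]<0),"can")
r=a["image"][130:240,175:270]; cv2.imwrite("pics/st.png",cv2.resize(r[:,:,::-1],None,fx=5,fy=5,interpolation=cv2.INTER_CUBIC))
```

```text
top table z 0.0010675008950519881
level 363 [ 525.7 -272.8] [ 26.  178.2] 24.96 z 0.0607
plate 2598 [488.7  85.2] [219.7 173.1] 89.72 z 0.0954
fence 298 [526.4  84.4] [84.4 47.5] 89.69 z 0.1196
knob 46 [604.9  77.3] [11.2 47.3] 85.48 z 0.0648
jaw 205 [533.8  82.8] [67.4 32. ] 89.29 z 0.12
can 725 [ 708.4 -173.6] [101.4 101.8] 12.65 z 0.1304
scene table z 3.502410076982548e-05
level 435 [ 527.2 -273.1] [ 31.2 182. ] 25.89 z 0.0594
plate 2378 [489.1  85.7] [220.6 180.5] 89.11 z 0.0953
fence 357 [527.5  85.2] [53.3 89. ] 0.21 z 0.1191
knob 75 [576.7 127.4] [55.6 12.4] 65.16 z 0.063
jaw 276 [536.7  84.5] [70.  36.4] 85.95 z 0.1185
can 920 [ 710.2 -172.2] [102.4 101.3] 13.25 z 0.1298
```

View pics/st.png

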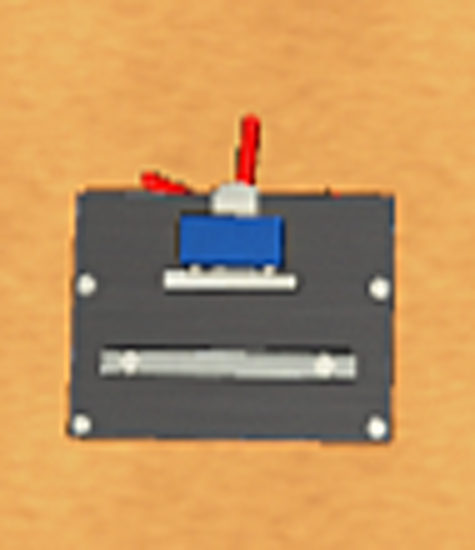

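```bash
cat >> h.py <<'E'
def ori(ang):
    z=np.array([np.cos(ang),np.sin(ang),0]);x=np.array([0,0,-1.]);return np.column_stack([x,np.cross(z,x),z])
E
python3 - <<'E'
from h import *
import pickle
t=np.deg2rad(25.4)
for s in (0,np.pi):
    for p,a in (((.526,-.273,.04),t),((.489,.085,.13),0),((.61,.1,.06),np.pi/2),((.61,.1,.06),-np.pi/2)):
        q=solve_ik(p,ori(a+s)); print(s,p,None if q is None else np.round(q,2))
s=np.pi if solve_ik((.526,-.273,.04),ori(t)) is None else min((0,np.pi),key=lambda s:abs(solve_ik((.526,-.273,.04),ori(t+s))[5]) if solve_ik((.526,-.273,.04),ori(t+s)) is not None else 99)
# view the stand on the way
move_ptp((.48,.09,.33),ori(s)); w1=get_image("wrist")
move_ptp((.526,-.273,.24),ori(t+s)); w2=get_image("wrist")
pickle.dump((w1,w2,s),open("w.pkl","wb")); print(s,sense()["time_s"])
cv2.imwrite("pics/w.png",cv2.resize(np.hstack([w1["image"],w2["image"]])[:,:,::-1],(800,300)))
E
```

```text
0 (0.526, -0.273, 0.04) [-0.15  0.41 -0.39  0.   -0.77 -2.55]
0 (0.489, 0.085, 0.13) [ 0.57  0.15 -0.51  0.   -0.91  2.57]
0 (0.61, 0.1, 0.06) [ 0.48  0.42 -0.32  0.   -0.84 -2.05]
0 (0.61, 0.1, 0.06) [ 0.48  0.42 -0.32  0.   -0.84  1.09]
3.141592653589793 (0.526, -0.273, 0.04) [-0.15  0.41 -0.39  0.   -0.77  0.59]
3.141592653589793 (0.489, 0.085, 0.13) [ 0.57  0.15 -0.51  0.   -0.91 -0.57]
3.141592653589793 (0.61, 0.1, 0.06) [ 0.48  0.42 -0.32  0.   -0.84  1.09]
3.141592653589793 (0.61, 0.1, 0.06) [ 0.48  0.42 -0.32  0.   -0.84 -2.05]
3.141592653589793 3.8
```

View pics/w.png

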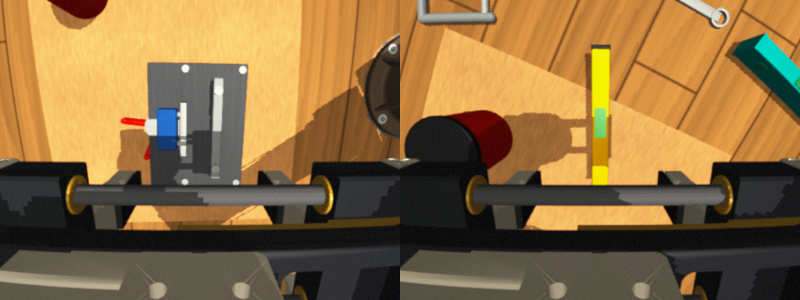

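The left half shows the whole plate: fence at about (217,130), jaw pad at (183,130), knob arm at (133,121). The right half shows the level from its black end at (600,47) down to where the gripper hides it. I'll fit both.

Run:
```python
from h import *
import pickle
w1,w2,s=pickle.load(open("w.pkl","rb"))
def comp(im,c,m):
    k,l,st,_=cv2.connectedComponentsWithStats(m.astype(np.uint8)); i=1+np.argmax(st[1:,4]); q=c[l==i]; return q[~np.isnan(q[:,0])]
def rect(q,n):
    r=cv2.minAreaRect((q[:,:2]*1000).astype(np.float32)); print(n,len(q),np.round(r[0],1),np.round(r[1],1),round(r[2],2),"z",np.median(q[:,2]).round(4)); return cv2.boxPoints(r)
c=cloud(w2);z=c[...,2]
q=comp(w2,c,(z>.052)&(z<.068)&(c[...,1]<-.1)); b=rect(q,"level"); print(np.round(b))
c=cloud(w1);z=c[...,2];vis=np.arange(384)[:,None]<235
q=comp(w1,c,(z>.085)&(z<.14)&vis); print(np.round(rect(q,"plate")))
P=(z>.085)&(z<.103)&vis
hi=(z>.108)&(z<.13)&vis
for n,m in (("fence",hi&(c[...,0]<.495)&(c[...,0]>.42)),("jaw",hi&(c[...,0]>.495)&(c[...,0]<.58))):
    print(np.round(rect(comp(w1,c,m),n)))
hsv=cv2.cvtColor(w1["image"],cv2.COLOR_RGB2HSV)
m=(z>.04)&(z<.075)&((hsv[...,0]<8)|(hsv[...,0]>174))&(hsv[...,1]>150)&(abs(c[...,1]-.085)<.12)
k,l,st,_=cv2.connectedComponentsWithStats(m.astype(np.uint8))
for i in range(1,k):
    if st[i,4]>15: print(np.round(rect(c[l==i],"arm")))
# profile: x of pad and fence per y
for y in (.05,.065,.1,.115):
    mm=hi&(abs(c[...,1]-y)<.004); x=np.sort(c[...,0][mm]); print(y,np.round(x*1000).astype(int)[::max(1,len(x)//25)])
```

```text
level 4003 [ 536.6 -296.9] [ 27.9 212.5] 24.86 z 0.0604
[[ 479. -206.]
 [ 569. -399.]
 [ 594. -387.]
 [ 505. -195.]]
plate 18886 [488.1  83. ] [216.6 177.8] 88.81 z 0.0956
[[397. -23.]
 [575. -27.]
 [579. 189.]
 [401. 193.]]
fence 1631 [450.7  86.5] [169.5  16.2] 88.88 z 0.1194
[[441.   2.]
 [457.   2.]
 [460. 171.]
 [444. 171.]]
jaw 1983 [526.   84.1] [89.7 48.1] 88.49 z 0.1199
[[501.  40.]
 [549.  39.]
 [551. 128.]
 [503. 130.]]
arm 231 [605.1  77.3] [11.6 44.8] 82.27 z 0.0657
[[582.  75.]
 [627.  68.]
 [628.  80.]
 [584.  86.]]
arm 92 [581.8 137. ] [30.9 10.6] 85.83 z 0.0662
[[575. 122.]
 [586. 121.]
 [588. 152.]
 [578. 153.]]
0.05 [442 444 446 447 450 451 454 455 457 501 503 505 506 508 510 517 520 523
 526 529 533 535 538 540 543 545 548]
0.065 [443 445 447 450 451 454 456 458 502 505 507 509 511 517 519 521 524 526
 529 530 533 535 538 541 543 545 547]
0.1 [444 445 448 450 453 455 458 459 504 507 509 512 518 521 523 525 528 530
 533 535 538 541 542 546 547 550]
0.115 [443 446 449 450 453 455 458 459 504 507 509 511 517 519 521 524 527 529
 532 535 537 540 541 544 546 549]
```

Run:
```python
from h import *
import pickle
a,_=pickle.load(open("ab.pkl","rb")); c=cloud(a); z=c[...,2]
m=(z>.05)&(z<.07)&(c[...,0]<.68)&(c[...,0]>.4)&(c[...,1]<-.12)&(c[...,1]>-.42)
k,l,st,_=cv2.connectedComponentsWithStats(m.astype(np.uint8)); q=c[l==1+np.argmax(st[1:,4])]
r=cv2.minAreaRect((q[:,:2]*1000).astype(np.float32)); print("top:",r)
assert np.hypot(r[0][0]-535.1,r[0][1]+293.3)<8
p=np.array([.5353,-.2935]); R=ori(np.pi+np.deg2rad(24.9))
move_ptp((*p,.12),R); movel((*p,.030),rate=.1)
grip(0.0,40); s=sense(); print(s["grip_width"]*88,s["tool_pos"],s["force"],s["time_s"])
movel((*p,.23),rate=.15); s=sense(); print(s["grip_width"]*88,s["force"],s["time_s"])
w=get_image("wrist"); save(w,"held.png")
R2=ori(np.pi-.0195)
move_ptp((.4825,.085,.23),R2); movel((.4825,.085,.140),rate=.12)
w=get_image("wrist"); b=get_image("scene"); pickle.dump((w,b),open("p.pkl","wb"))
cv2.imwrite("pics/pl.png",np.vstack([cv2.resize(w["image"],None,fx=.8,fy=.8),cv2.resize(b["image"][130:290,180:380],(409,290))[:, :]] if 0 else [w["image"],cv2.resize(b["image"][150:280,220:395],(512,216))])[:,:,::-1])
print(sense()["time_s"],sense()["tool_pos"])
```

```text
top: ((534.9677734375, -293.2668151855469), (26.91495132446289, 225.22036743164062), 25.053396224975586)
25.812919034002103 [ 0.53525159 -0.29348883  0.02996666] [-0.30134434 -0.36879764 -0.73407624] 6.4083
25.92872441304829 [ 0.16876709  0.88711379 -4.66077145] 7.8917
10.3667 [0.48315877 0.08524388 0.14089231]
```

View pics/pl.png

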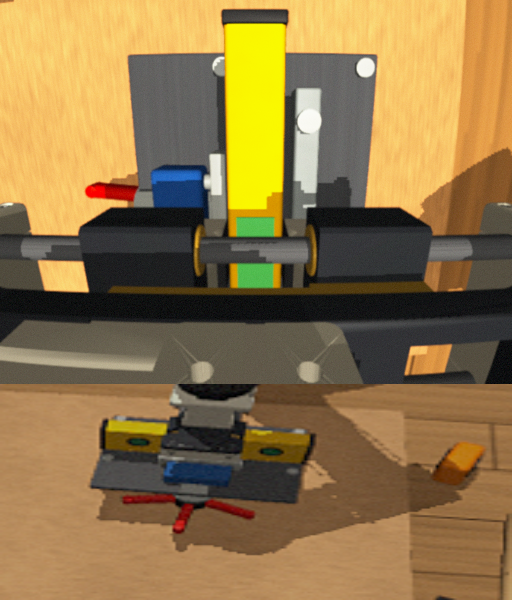

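The level is held straight above the slot, with clear gaps to both the pad (215,190) and the fence (305,150). I'll lower it and release.

Run:
```python
from h import *
import pickle
print(movel((.4825,.085,.120),rate=.03,contact_N=4),sense()["tool_pos"],sense()["force"])
grip(0.5); sleep(.2); print(sense()["tool_pos"],sense()["grip_width"])
movel((.4825,.085,.26),rate=.15)
move_ptp((.45,.085,.36),ori(np.pi)); w=get_image("wrist"); b=get_image("scene"); t=get_image("top")
pickle.dump((w,b,t),open("rel.pkl","wb")); print(sense()["time_s"])
c=cloud(w);z=c[...,2];vis=np.arange(384)[:,None]<235
def rect(im,m,n):
    k,l,st,_=cv2.connectedComponentsWithStats(m.astype(np.uint8)); q=c[l==1+np.argmax(st[1:,4])]
    r=cv2.minAreaRect((q[:,:2]*1000).astype(np.float32)); print(n,len(q),np.round(r[0],1),np.round(r[1],1),round(r[2],2),np.median(q[:,2]).round(4))
rect(w,(z>.145)&(z<.165)&vis,"level")
hi=(z>.108)&(z<.13)&vis
rect(w,hi&(c[...,0]<.464)&(c[...,0]>.42),"fence"); rect(w,hi&(c[...,0]>.498)&(c[...,0]<.58),"jaw")
cv2.imwrite("pics/rel.png",np.vstack([w["image"],cv2.resize(b["image"][150:280,220:395],(512,216))])[:,:,::-1])
c=cloud(t);z=c[...,2]; rect(t,(z>.145)&(z<.165)&(abs(c[...,1]-.085)<.13)&(c[...,0]>.4),"level top")
```

```text
True [0.48232223 0.08492053 0.12468308] [-0.69676072  0.57387975  3.99140326]
[0.48118753 0.08451492 0.12384598] 0.4952859358902644
13.375
level 3137 [481.9  73.3] [197.4  26.2] 88.87 0.1554
fence 1352 [450.8  85.4] [168.4  16. ] 88.86 0.1194
jaw 1726 [526.   84.4] [89.9 48.5] 89.14 0.1198
level top 262 [482.   25.7] [101.1  26.6] 89.64 0.155
```

View pics/rel.png

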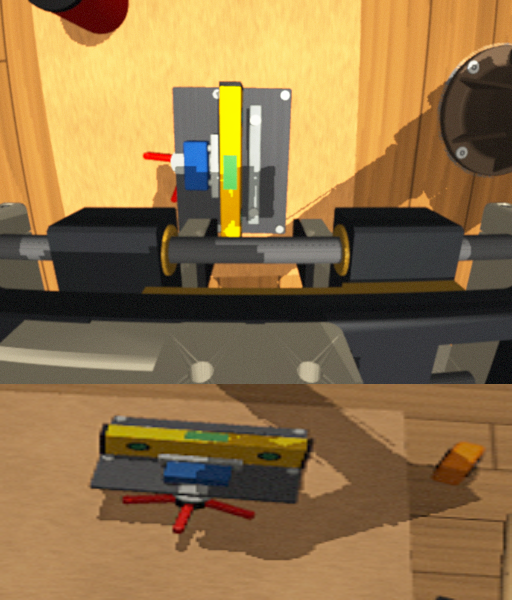

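Step 1 is in place: the level stands in the slot at x≈482, y≈85 mm with its top at 155 mm, released. Next is stroke 1 on arm 0, which points about -8° at (157,156).

```bash
cat >> h.py <<'E'
HUB=np.array([.558,.0837]); RK=ori(np.pi/2); ZP=.055
def tcp(phi,h,r=.058):
    P=r*np.array([np.cos(phi),np.sin(phi)])+.006*np.array([-np.sin(phi),np.cos(phi)])
    return HUB+P+[.0095,h],P
def torque(P,f0):
    s=sense(); F=s["force"]-f0; return P[0]*F[1]-P[1]*F[0],F,s
E
python3 - <<'E'
from h import *
grip(0.0,20)
p,_=tcp(-.135,.034)
move_ptp((*p,.2),RK); movel((*p,.1),rate=.15); print(movel((*p,ZP),rate=.08,contact_N=8))
sleep(.2); f0=sense()["force"]
print("touch",movel((p[0],p[1]-.025,ZP),rate=.02,contact_N=3))
s=sense(); h=s["tool_pos"][1]-tcp(-.135,0)[0][1]; print("h",h,s["tool_pos"],s["force"]-f0,s["time_s"])
if .0<h<.03:
    np.save("h.npy",[h])
    for phi in np.arange(-.17,-1.06,-.08):
        q,P=tcp(phi,h); hit=movel((*q,ZP),rate=.04,contact_N=25); T,F,s=torque(P,f0)
        print(round(phi,2),hit,"T",round(-T,3),np.round(F,1),np.round(s["tool_pos"][:2]-q,4),round(s["time_s"],2))
        if hit: break
E
```

```text
False
touch True
h 0.016851022023246245 [0.62575031 0.09869019 0.05472108] [0.02591797 1.9488215  0.13708238] 18.125
-0.17 False T -0.314 [-0.2  5.4 -0.8] [0.0001 0.0007] 18.38
-0.25 False T -0.339 [ 1.   5.7 -1.5] [0.0003 0.0007] 18.64
-0.33 False T -0.335 [ 0.2  5.9 -1.9] [0.0004 0.0008] 18.91
-0.41 False T -0.32 [ 1.1  5.4 -1.4] [0.0006 0.0009] 19.18
-0.49 False T -0.368 [ 2.5  5.8 -2.9] [0.0008 0.0009] 19.44
-0.57 False T -0.371 [ 3.4  5.4 -2.3] [0.0011 0.001 ] 19.71
-0.65 False T -0.408 [ 4.4  5.5 -2.5] [0.0013 0.0009] 19.98
-0.73 False T -0.418 [ 5.1  5.2 -3.7] [0.0015 0.0009] 20.24
-0.81 False T -0.393 [ 5.8  3.9 -3.9] [0.0018 0.0008] 20.51
-0.89 False T -0.385 [ 5.9  3.5 -4.6] [0.0021 0.0008] 20.77
-0.97 False T -0.456 [ 8.   2.6 -5. ] [0.0023 0.0007] 21.04
-1.05 False T -0.475 [ 7.7  3.2 -4.6] [0.0025 0.0006] 21.31
```

Stroke 1 ran free at about 0.31–0.47 N m. I'll back off and check the knob angle and the jaw.

Run:
```python
from h import *
import pickle
s=sense(); p=s["tool_pos"]
movel((p[0]+.008,p[1]+.015,p[2]),rate=.08); movel((p[0]+.008,p[1]+.015,.24),rate=.2)
move_ptp((.43,.085,.30),RK)
w=get_image("wrist"); pickle.dump(w,open("k1.pkl","wb")); save(w,"k1.png"); print(sense()["time_s"])
c=cloud(w);z=c[...,2]
hsv=cv2.cvtColor(w["image"],cv2.COLOR_RGB2HSV)
m=(z>.04)&(z<.075)&((hsv[...,0]<8)|(hsv[...,0]>174))&(hsv[...,1]>150)&(abs(c[...,1]-.085)<.12)&(c[...,0]<.66)
k,l,st,_=cv2.connectedComponentsWithStats(m.astype(np.uint8))
for i in range(1,k):
    if st[i,4]>60:
        q=c[l==i]; ctr=q[:,:2].mean(0); d=ctr-HUB; r=cv2.minAreaRect((q[:,:2]*1000).astype(np.float32))
        print("arm",st[i,4],ctr.round(4),"dir from hub",np.arctan2(d[1],d[0]).round(3),np.round(r[1],1),round(r[2],1))
for n,m in (("level",(z>.145)&(z<.165)&(c[...,0]<.52)),("jaw",(z>.108)&(z<.13)&(c[...,0]>.488)&(c[...,0]<.58))):
    k,l,st,_=cv2.connectedComponentsWithStats(m.astype(np.uint8)); q=c[l==1+np.argmax(st[1:,4])]
    r=cv2.minAreaRect((q[:,:2]*1000).astype(np.float32)); print(n,len(q),np.round(r[0],1),np.round(r[1],1),round(r[2],2))
```

```text
23.6083
level 192 [479.4  84.6] [26.1 25.2] 89.28
jaw 2 [508.   84.7] [1.3 0. ] 101.25
```

View pics/k1.png

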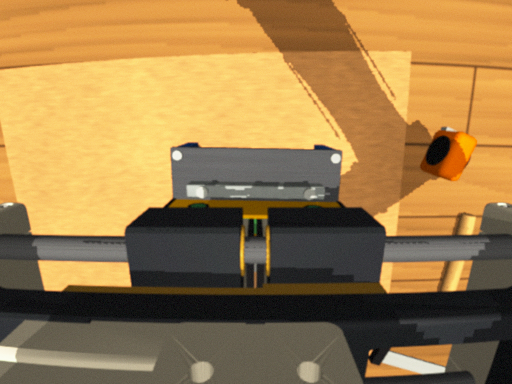

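The gripper hides the knob here because the camera looks back towards the robot, so I'll take the look from further out, on the way to the knob.

```bash
cat > look.py <<'E'
from h import *
import pickle,sys
move_ptp((.64,.085,.28),RK)
w=get_image("wrist"); save(w,sys.argv[1]); print(sense()["time_s"])
c=cloud(w);z=c[...,2]
hsv=cv2.cvtColor(w["image"],cv2.COLOR_RGB2HSV)
m=(z>.04)&(z<.075)&((hsv[...,0]<8)|(hsv[...,0]>174))&(hsv[...,1]>150)&(abs(c[...,1]-.085)<.12)&(c[...,0]<.66)
k,l,st,_=cv2.connectedComponentsWithStats(m.astype(np.uint8))
for i in range(1,k):
    if st[i,4]>60:
        q=c[l==i]; q=q[q[:,2]>.06]; ctr=q[:,:2].mean(0); d=ctr-HUB; r=cv2.minAreaRect((q[:,:2]*1000).astype(np.float32))
        print("arm",st[i,4],ctr.round(4),"dir from hub",np.arctan2(d[1],d[0]).round(3),np.round(r[1],1),round(r[2],1))
vis=np.arange(384)[:,None]<200
for n,m in (("level",(z>.145)&(z<.165)&(c[...,0]<.52)),("jaw",(z>.108)&(z<.13)&(c[...,0]>.486)&(c[...,0]<.58)),("fence",(z>.108)&(z<.13)&(c[...,0]<.464)&(c[...,0]>.42))):
    k,l,st,_=cv2.connectedComponentsWithStats((m&vis).astype(np.uint8)); 
    if k<2: continue
    q=c[l==1+np.argmax(st[1:,4])]
    r=cv2.minAreaRect((q[:,:2]*1000).astype(np.float32)); print(n,len(q),np.round(r[0],1),np.round(r[1],1),round(r[2],2))
E
python3 look.py k2.png
```

```text
24.5083
arm 332 [0.5826 0.0432] dir from hub -1.024 [11.5 49.2] 34.8
arm 324 [0.6011 0.098 ] dir from hub 0.32 [49.7 11.3] 17.5
level 7915 [480.6  86.3] [223.1  28. ] 88.99
jaw 4395 [517.2  85.8] [222.1  50.2] 88.97
fence 38 [455.8 155.6] [ 2.7 28.6] 1.81
```

View pics/k2.png

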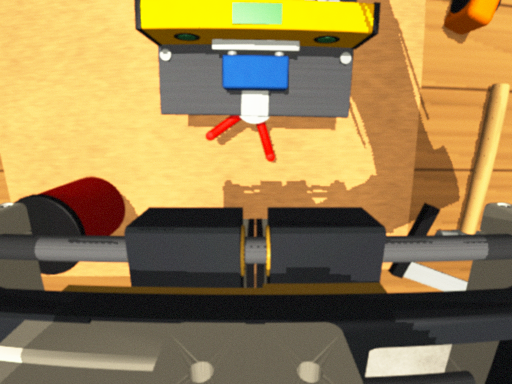

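The knob has turned about 0.84 rad, to about 0.95: arm 0 is at (222,127) and arm 1 at (267,140), pointing +17°. About 1.0 rad to contact and 1.17 to the target remain. I'll run stroke 2 on arm 1, stopping early to look at the torque.

```bash
cat >> h.py <<'E'
def tcp2(phi,h):
    n=.006*np.array([-np.sin(phi),np.cos(phi)]); u=np.array([np.cos(phi),np.sin(phi)])
    r,d=(.071,-.0095) if phi>0 else (.052,.0095)
    P=r*u+n; return HUB+P+[d,h],P
def strokes(phis,h,f0,Tmax,rate=.04):
    for phi in phis:
        q,P=tcp2(phi,h); hit=movel((*q,ZP),rate=rate,contact_N=25); sleep(.05); T,F,s=torque(P,f0)
        print(round(phi,3),hit,"T",round(-T,3) if 0 else round(abs(T),3),np.round(F,1),np.round(s["tool_pos"][:2]-q,4),round(s["time_s"],2))
        if hit or abs(T)>Tmax: print("STOP"); break
E
python3 - <<'E'
from h import *
h=float(np.load("h.npy")[0])
p,_=tcp2(.31,h+.014)
move_ptp((*p,.2),RK); movel((*p,.1),rate=.15); print(movel((*p,ZP),rate=.08,contact_N=8))
sleep(.2); f0=sense()["force"]; np.save("f0.npy",f0)
print("touch",movel((p[0],p[1]-.03,ZP),rate=.02,contact_N=3))
s=sense(); print("err vs expected y",s["tool_pos"][1]-tcp2(.31,h)[0][1],s["time_s"])
y=s["tool_pos"][1]
phis=[f for f in np.arange(.30,-.56,-.06) if tcp2(f,h)[0][1]<y+.001]
strokes(phis,h,f0,.55)
E
```

```text
False
touch True
err vs expected y -0.0023359234088961844 27.6083
0.24 False T 0.315 [-3.4  3.5  1.2] [-0.0004  0.0002] 27.91
0.18 False T 0.358 [-4.   4.1  0.8] [-0.0004  0.0002] 28.22
0.12 False T 0.371 [-4.   4.5  1.6] [-0.0003  0.0001] 28.52
0.06 False T 0.273 [-4.1  3.3  0.1] [-0.0002  0.0001] 28.83
0.0 False T 0.241 [-4.   4.2 -0. ] [-0.0002  0.0001] 29.14
-0.06 False T 0.253 [-2.6  4.7  0.2] [-0.0002  0.0003] 29.44
-0.12 False T 0.312 [-4.1  6.  -1. ] [-0.0001  0.0006] 29.74
-0.18 False T 0.317 [-2.4  6.2 -1.2] [0.     0.0007] 30.04
-0.24 False T 0.35 [-3.6  7.2 -0.8] [0.0002 0.0008] 30.34
-0.3 False T 0.365 [-3.2  7.7 -1.4] [0.0003 0.0009] 30.64
-0.36 False T 0.357 [-1.8  7.5 -1.1] [0.0005 0.001 ] 30.94
-0.42 False T 0.342 [-1.8  7.4 -0.7] [0.0007 0.0011] 31.24
-0.48 False T 0.359 [-1.3  7.9 -2.2] [0.0009 0.0012] 31.54
-0.54 False T 0.36 [-0.9  8.  -1.1] [0.0011 0.0012] 31.84
```

```bash
sed -i 's/sleep(.05); T,F/T,F/' h.py
python3 - <<'E'
from h import *
h=float(np.load("h.npy")[0]); f0=np.load("f0.npy")
strokes(np.arange(-.57,-.86,-.025),h,f0,.47,rate=.04)
E
```

```text
-0.57 False T 0.362 [ 0.3  7.6 -2.5] [0.0013 0.0013] 32.09
-0.595 False T 0.401 [ 0.3  8.5 -2.5] [0.0014 0.0014] 32.34
-0.62 False T 0.44 [ 1.2  9.  -2.6] [0.0016 0.0014] 32.59
-0.645 False T 0.397 [ 1.3  8.1 -4. ] [0.0016 0.0014] 32.84
-0.67 False T 0.358 [ 0.2  7.9 -3.7] [0.0017 0.0014] 33.09
-0.695 False T 0.456 [ 2.7  8.6 -4.1] [0.0019 0.0015] 33.34
-0.72 False T 0.452 [ 2.2  9.  -4. ] [0.0021 0.0016] 33.59
-0.745 False T 0.461 [ 2.2  9.3 -4.2] [0.0023 0.0017] 33.84
-0.77 False T 0.474 [ 3.5  8.7 -5.8] [0.0025 0.0019] 34.09
STOP
```

The stiffness is rising but noisy. I'll check with the camera before tightening further.

```bash
python3 - <<'E'
from h import *
s=sense(); p=s["tool_pos"]
movel((p[0]+.006,p[1]+.012,p[2]),rate=.1); movel((p[0]+.006,p[1]+.012,.24),rate=.3)
E
python3 look.py k3.png
python3 - <<'E'
import cv2
a=cv2.imread("pics/k2.png");b=cv2.imread("pics/k3.png")
cv2.imwrite("pics/cmp.png",cv2.resize(b[0:190,120:400],None,fx=2.8,fy=2.8,interpolation=cv2.INTER_CUBIC))
E
```

```text
35.5167
arm 326 [0.5927 0.054 ] dir from hub -0.708 [11.5 48.7] 53.3
arm 333 [0.595 0.111] dir from hub 0.636 [49.9 11.6] 34.4
level 5591 [476.8  86.5] [222.9  21. ] 89.77
jaw 3330 [509.5  84.8] [47.  89.2] 0.0
```

View pics/cmp.png

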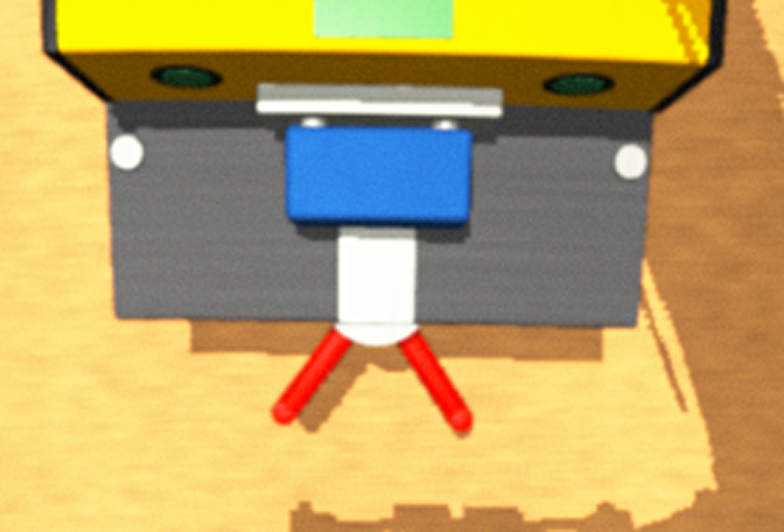

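The level is near or just touching the fence. The knob stands at about 1.89 rad, the jaw face at about 485–486 mm, and contact is expected at about 485. I'll resume in fine steps with averaged torque.

```bash
cat >> h.py <<'E'
def fine(phis,h,f0,Tmax):
    for phi in phis:
        q,_=tcp2(phi,h); hit=movel((*q,ZP),rate=.03,contact_N=12)
        a=[]
        for _ in range(6):
            s=sense(); P=s["tool_pos"][:2]-HUB-[.0095,h]; F=s["force"]-f0; a.append(P[0]*F[1]-P[1]*F[0]); sleep(.015)
        print(round(phi,3),hit,"T first",round(a[0],3),"mean",round(np.mean(a),3),np.round(F,1),"actual ang of corner",round(np.arctan2(P[1],P[0])-.006/np.hypot(*P),3),round(s["time_s"],2))
        if hit or max(a[0],np.mean(a))>Tmax: print("STOP"); break
E
python3 - <<'E'
from h import *
h=float(np.load("h.npy")[0])
p,_=tcp2(-.5,h); p=p+[.006,.008]
move_ptp((*p,.2),RK); movel((*p,.1),rate=.2); print(movel((*p,ZP),rate=.1,contact_N=8))
sleep(.2); f0=sense()["force"]; np.save("f0.npy",f0)
fine(np.r_[-.55,-.62,np.arange(-.66,-.88,-.03)],h,f0,.58)
E
```

```text
False
-0.55 False T first 0.01 mean -0.004 [0.6 0.8 0.6] actual ang of corner -0.548 38.04
-0.62 False T first 0.005 mean -0.011 [-0.4 -0.   0.6] actual ang of corner -0.62 38.42
-0.66 False T first -0.001 mean -0.016 [ 1.1 -1.1  0.3] actual ang of corner -0.66 38.77
-0.69 False T first -0.008 mean -0.011 [-1.   0.2  0.3] actual ang of corner -0.69 39.12
-0.72 False T first 0.204 mean 0.226 [ 2.2  4.4 -0.6] actual ang of corner -0.705 39.47
-0.75 False T first 0.45 mean 0.435 [ 3.1  8.2 -2.6] actual ang of corner -0.714 39.82
-0.78 False T first 0.513 mean 0.502 [ 3.4  9.3 -3.5] actual ang of corner -0.732 40.17
-0.81 False T first 0.592 mean 0.558 [ 3.8  8.9 -3.6] actual ang of corner -0.754 40.52
STOP
```

Run:
```python
from h import *
h=float(np.load("h.npy")[0]); f0=np.load("f0.npy")
fine(np.arange(-.84,-.95,-.03),h,f0,.635)
```

```text
-0.84 False T first 0.603 mean 0.582 [ 4.6 10.2 -4.1] actual ang of corner -0.778 40.87
-0.87 False T first 0.615 mean 0.627 [ 6.3 11.  -3.9] actual ang of corner -0.802 41.22
-0.9 False T first 0.668 mean 0.673 [ 7.4 11.2 -5. ] actual ang of corner -0.826 41.57
STOP
```

The torque is now about 0.67 N m, 1.5 times free. Its slope of about 1.7 N m/rad matches the pad spring, which puts the pad force at about 20–25 N. I'll retreat and check.

```bash
python3 - <<'E'
from h import *
s=sense(); p=s["tool_pos"]
movel((p[0]+.008,p[1]+.014,p[2]),rate=.1); movel((p[0]+.008,p[1]+.014,.24),rate=.25); print(sense()["force"])
E
python3 look.py k4.png
python3 - <<'E'
import sys; sys.path.insert(0,".")
import os; os.chdir(".")
from h import *
b=get_image("scene"); k=cv2.imread("pics/k4.png")
cv2.imwrite("pics/fin.png",np.vstack([cv2.resize(k[0:190,120:400],(700,475))[:330],cv2.resize(b["image"][140:290,200:400],(350,262))[:,:,::-1].repeat(2,1)[:262]]))
E
```

```text
[ 0.65950232 -0.50365745 -1.2145176 ]
43.1833
arm 335 [0.5892 0.05  ] dir from hub -0.824 [11.4 48.9] 45.8
arm 322 [0.5975 0.1063] dir from hub 0.52 [49.8 11.4] 27.2
level 5560 [475.2  86.4] [223.8  20.7] 89.01
jaw 3324 [509.   84.7] [45.9 89.9] 0.08
```

View pics/fin.png

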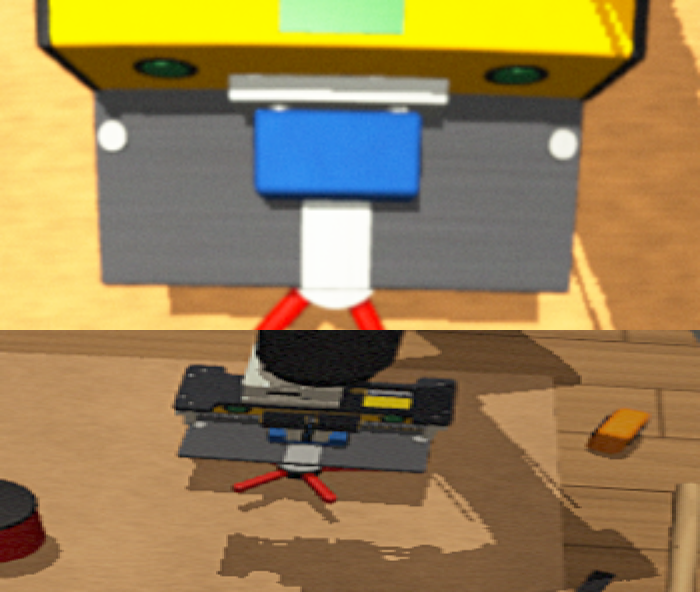

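The gripper is clear, and the level stands parallel to the fence (89.0° against the fence's 88.9°). As an independent force check, I'll measure the pad-to-block spring gap in the three pictures taken from the same viewpoint.

Run:
```python
import cv2,numpy as np
for n in ("k2","k3","k4"):
    a=cv2.imread(f"pics/{n}.png").astype(float)
    for c0,c1 in ((240,270),):
        p=a[20:125,c0:c1].mean(1); b=p[:,0]-p[:,2]  # blueness
        g=p.sum(1)/3
        def cross(s,lev,up,st=0):
            for i in range(st,len(s)-1):
                if (s[i]<lev<=s[i+1]) if up else (s[i]>=lev>s[i+1]): return i+20+(lev-s[i])/(s[i+1]-s[i])
        B=cross(b,60,True); E=cross(b,60,False,int(B-20)+1)
        print(n,"block rows",round(B,2),round(E,2)); i=int(B)-20
        print(np.round(g[i-14:i+3]).astype(int))
```

```text
k2 block rows 54.32 88.53
[148 160 158 162 193 236 251 252 250 216 114  63  61  61  70  99 124]
k3 block rows 44.53 78.96
[109 149 159 158 156 162 204 247 253 252 186  83  61  62  66  90 120]
k4 block rows 43.4 77.94
[ 72 112 151 159 157 155 166 211 248 253 250 172  76  61  70  94 121]
```

The spring gap went from 4.67 px (free) to 4.18 to 3.17 px at about 0.97 mm/px. That is about 1.45 mm of compression, or about 22 N, which agrees with the torque estimate. Handing in.

```bash
python3 -c "
from bench import *
print(sense()['time_s'],sense()['tool_pos']); print(hand_in())"
```

```text
43.2333 [0.63910531 0.0848233  0.27764941]
the job is handed in; nothing more can be done
None
```

The level is standing in the slot, clamped against the fence at an estimated 20–25 N. I handed the job in after about 43 s of the 72 s allowed. No verdict was reported.

- **Placing:** I released the level about 9 mm clear of both the fence and the pad, centred within about 1 mm along y. Its top was at 155 mm, so it sat flat on the plate.
- **Clamping:** I turned the knob in two strokes, then stopped for a camera check and finished in fine steps. It went from about 0.12 to 2.0 rad.
- **Final checks:**
  - The knob took about 0.67 N m, roughly 1.5 times the 0.45 it took running free.
  - The pad springs had compressed about 1.45 mm in the pictures, which is about 22 N.
  - The level was parallel to the fence within about 0.1°.
  - The gripper was clear of everything.
- **Where checks disagreed:**
  - Free-running torque readings varied between about 0.24 and 0.47 N m. If the true value was near 0.36, the pad force would be about 31 N.
  - The jaw's width in the depth data, compared across different viewpoints, suggested up to about 36 N.
  - I trusted the spring gap measured from one fixed viewpoint. Both higher figures are still within 10–40 N.
- **Other tools:** I never touched the other tools and saw no movement in the pictures, but I did not measure them again at the end.

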